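# Square up a row of small cartons with a straightedge

## Robot

A 6-joint arm with a two-finger parallel gripper is mounted at the origin on the work surface. World frame = base frame: x ahead of the robot, y to its left, z up, the work surface at z = 0. Lengths are in m, angles in rad, forces in N, time in s.
With the tool pointing down it reaches from about 0.375 to 0.9 m from the base axis. Payload 3.1 kg.
Tool frame: the origin (TCP) lies at the very end of the fingers, on their centre line; the grasp point (between the pads) lies 19 mm behind it (manip.hold_point_z is the distance from the TCP to the grasp point, in m); y points along the fingers, z is the direction in which the jaws open and shut, and the axes are right-handed (so a half turn about y gives the same grasp; the last joint's range is limited). The gripper opens to 85 mm and grips with 20 to 120 N. Pads are 22 mm wide; open, the fingers measure 114 mm over their backs; the gripper's body (76 mm by 85 mm) begins 54 mm behind the grasp point. The pads swing forward as they close: fully open they stand 13 mm farther back than shut.
Start: joints at [0.951, 0.527, 1.433, -0, 1.181, -0.178], TCP at [0.267, 0.565, 0.231] pointing down, gripper open.
Joint ranges: [-3.08, 3.08], [-0.75, 2.2], [0.22, 2.44], [-1.43, 4.57], [0, 2.65], [-2.85, 2.85]. Speed limits (rad/s): [2.79, 2.79, 3.14, 3.14, 3.14, 3.14].

## Interface

Orientations are given as a unit quaternion [x, y, z, w].
In Python, from station import manip, eyes, workorder gives the robot as it stands. The module is installed in compiled form; this text tells all that it offers.
- The arm moves only by the shell command python3 -m jog 'ROWS' [OPENING] [FORCE]. ROWS is JSON, a list of rows, each a list of 2 entries, a list of its own where there are three numbers: the shift along the tool's x, y, z in cm, then the turn about the tool's y in rad. A call has 1 to 20 rows; each row is the pose to reach, as a shift and turn from the pose commanded when the call began, along the tool's axes at that moment; what a row does not reach only later rows make up. A row lasts 1/12 s, in which the tool goes at most 41.7 mm and 7.16 degrees, less where a joint would pass 70% of its speed; a pose out of reach is approached as far as the arm can. A call with a gripper value outside its range is refused whole. OPENING is the finger opening in cm, from 0 to 8.54, set as the call begins (- or left out, the last holds). The fingers move at their own pace and stop on an object; FORCE is the grip in N (left out, the last holds). Time passes only in rows, so rows that repeat a pose let the fingers close. It gives the time, the measured TCP pose, the force and the opening at its end, in the units of the state.
- manip.sense(): the state, without advancing time (a new reading comes with each control period).
- eyes.snapshot(name): name is "side" or "top" or "wrist"; returns a dict with "frame" (420x560x3 uint8, red, green, blue), "vfov" (degrees; the focal length in pixels is half the picture's height over the tangent of half this angle, whatever the lens; pixels are square), "cx", "cy" (the principal point, pixels), "rvec" (rotation vector, rad) and "tvec" (3), from world to camera coordinates, as OpenCV has them. Camera axes: x right, y down, z forward; pixel columns grow to the right and rows downward; lengths in m; the calibration is good to about 2 mm. A picture is of the moment at which its call begins. There is no depth.
- workorder.sign_off(): hands the job in, once; it reports no verdict.
The state is a dict: "t": time; "q": joint angles; "qd": joint speeds; "tau": joint torques, N m; "tcp_pos": TCP position; "tool_rot": TCP orientation; "force": force on the tool from outside, world axes, zero at the start; "ft_torque": the same for the moment, N m; "finger_gap": opening from 0.0 (shut) to 1.0 (fully open).
Only numpy, scipy, OpenCV 4.12 (cv2) and the standard library are available. Lean on these libraries where they do the work, as an engineer would, in place of code of your own. Each camera call takes 0.05 s, during which the arm holds its last target. There are 200 camera calls.

## Task

Four small cartons stand in a ragged row on the packing desk. Take the straightedge by its handle and with it push the whole row back firmly flush and straight against the back rail, then push the row endwise, firmly, until it is closed up without gaps against the pad of the end stop, wherever that pad is set, all still flush with the rail. Press firmly but not so hard as to crush the cartons, touch them with the straightedge only, leave the other things alone, and at the end lay the straightedge flat on the desk clear of the cartons and rail.

Things in the scene. Friction and masses are not known exactly. Their poses are not given: they have to be found in the camera images.
- straightedge: Flat aluminium straightedge, 230 mm long (its x axis) by 80 mm wide (its y axis) and 10 mm thick, with a wooden handle bar on top: 140 mm long along x, 18 mm wide, centred, from 10 to 52 mm above the underside. Loose, 0.35 kg. Origin: centre of the underside, z up. It is the same turned by half a turn. It starts lying on the desk.
- back_rail: Plain beech-wood rail fixed to the desk, 370 mm long, 30 mm high, 22 mm thick. Origin: on the desk, at the middle of the face that the cartons are pushed against; x points from that face into the rail (away from the cartons), y along the rail, z up. Rigid. A firm press leaves 3 N or more (8 is better) on it, on top of the 4 to 12 N that sliding the row over the desk takes; same for the end stop.
- end_stop: Beech block fixed at right angles to the rail, 22 mm thick, 30 mm high, reaching 51 mm out from the rail's face. Origin: on the desk in the corner of rail face and block face; axes parallel to the rail's, y into the block, cartons at negative x and y. On its face a flat pad (44 mm wide, 28 mm high) on a set screw stands out 3 to 28 mm toward the cartons; its setting is not reported. Rigid.
- carton0: Plain cardboard carton, 64 mm deep (its x axis), 50 mm wide (its y axis), 50 mm high, about 0.14 to 0.3 kg, one of four alike. Origin: centre of its underside, z up. When home its x axis is along the rail's x. Number 1 in the row counted from the end stop. More than 35 N on rail or stop crushes the row.
- carton1: Plain cardboard carton, 64 mm deep (its x axis), 50 mm wide (its y axis), 50 mm high, about 0.14 to 0.3 kg, one of four alike. Origin: centre of its underside, z up. When home its x axis is along the rail's x. Number 2 in the row counted from the end stop. More than 35 N on rail or stop crushes the row.
- carton2: Plain cardboard carton, 64 mm deep (its x axis), 50 mm wide (its y axis), 50 mm high, about 0.14 to 0.3 kg, one of four alike. Origin: centre of its underside, z up. When home its x axis is along the rail's x. Number 3 in the row counted from the end stop. More than 35 N on rail or stop crushes the row.
- carton3: Plain cardboard carton, 64 mm deep (its x axis), 50 mm wide (its y axis), 50 mm high, about 0.14 to 0.3 kg, one of four alike. Origin: centre of its underside, z up. When home its x axis is along the rail's x. Number 4 in the row counted from the end stop. More than 35 N on rail or stop crushes the row.
- scanner: Hand-held black scanner lying on the desk to the left, about 165 x 62 x 33 mm: leave alone. Origin: centre of the underside.
- tape_dispenser: Grey desk tape dispenser beyond the rail, 60 x 150 x 96 mm: leave alone. Origin: centre of the underside.
- pen_cup: Black pen cup beyond the rail, 76 mm across, 90 mm high (135 mm with its pens): leave alone. Origin: centre of the underside.
There are look-alikes about, which are no part of the job. There is more than one size of the straightedge; the job needs the largest.

How it is judged:
By the outcome, as a careful person would: the job done as asked, in the order asked, and still so for the second after the job is handed in, with the robot touching nothing.
It also fails if it takes over 70 s, if anything falls off the work surface, if the arm or the gripper's body presses on something with over 40 N, if the wrist force passes 120 N, or if a joint passes its speed limit or range.

## Working session

There is one attempt and no reset: what is moved stays moved. The work goes in short steps, Python scripts to look and compute and a shell command to move; the robot and the scene stay as the last step left them, time stands still between calls to the robot, and variables do not carry over. Pictures are saved under pics/ and viewed, about 8 in all and at most 12, crops included, and the job is handed in when it is done.

```bash
mkdir -p pics; cat > h.py <<'E'
import numpy as np, cv2
from station import manip, eyes
from scipy.spatial.transform import Rotation as R
def snap(n,f=None):
    s=eyes.snapshot(n)
    if f: cv2.imwrite('pics/'+f,cv2.cvtColor(s['frame'],cv2.COLOR_RGB2BGR))
    return s
def cam(s):
    f=s['frame'].shape[0]/2/np.tan(np.radians(s['vfov'])/2)
    Rm=cv2.Rodrigues(np.array(s['rvec'],float))[0]; return f,Rm,np.array(s['tvec'],float).ravel()
def ray(s,px,z):
    f,Rm,t=cam(s); c=-Rm.T@t; out=[]
    for u,v in np.atleast_2d(px):
        d=Rm.T@np.array([(u-s['cx'])/f,(v-s['cy'])/f,1]); out.append(c+d*(z-c[2])/d[2])
    return np.array(out)
def proj(s,P):
    f,Rm,t=cam(s); q=np.atleast_2d(P)@Rm.T+t
    return np.c_[q[:,0]/q[:,2]*f+s['cx'],q[:,1]/q[:,2]*f+s['cy']]
E
python3 - <<'E'
from h import *
import pickle
d={}
for n in ('top','side'):
    d[n]=s=snap(n,n+'0.png'); f,Rm,t=cam(s); print(n,f,-Rm.T@t,Rm[2])
pickle.dump(d,open('s0.pkl','wb'))
m=manip.sense(); print(m); print(R.from_quat(m['tool_rot']).as_matrix())
E
```

```text
top 546.4263202448547 [ 0.28473283 -0.04004644  1.35437414] [ 0.17272663  0.00702127 -0.98494478]
side 545.6803324983607 [ 0.47228523 -1.12048701  0.78677228] [ 0.03477534  0.81442885 -0.57922044]
{'t': 0.1, 'q': array([ 9.50497382e-01,  5.28404813e-01,  1.43379984e+00, -2.16959333e-05,
        1.18141958e+00, -1.78489681e-01]), 'qd': array([ 0.00145793, -0.00166328, -0.00358869,  0.00020872,  0.00018772,
        0.00074043]), 'tau': array([-3.86081701e-04, -4.43304563e+01, -1.78586125e+01, -2.35029765e-04,
        3.86958549e-03,  3.79532523e-06]), 'tcp_pos': array([0.26681521, 0.56445039, 0.2304039 ]), 'tool_rot': array([ 0.69058861, -0.15520568,  0.15466014, -0.68925961]), 'force': array([-0.06858152,  0.17818687, -0.42558177]), 'ft_torque': array([-0.02636178, -0.03954076,  0.00655473]), 'finger_gap': 0.9997429644658391}
[[ 9.03982877e-01 -1.16458158e-03  4.27567072e-01]
 [-4.27568522e-01 -1.66477434e-03  9.03981409e-01]
 [-3.40957404e-04 -9.99997936e-01 -2.00286593e-03]]
```

View pics/top0.png

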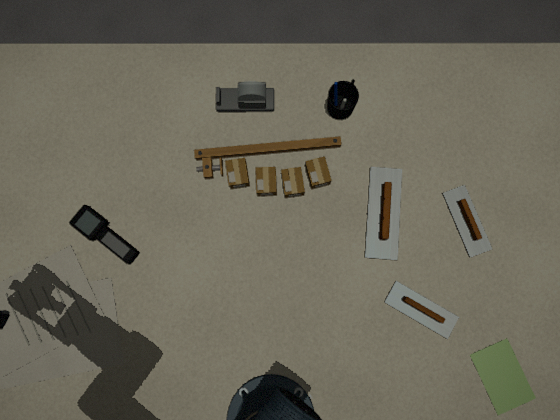

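View pics/side0.png

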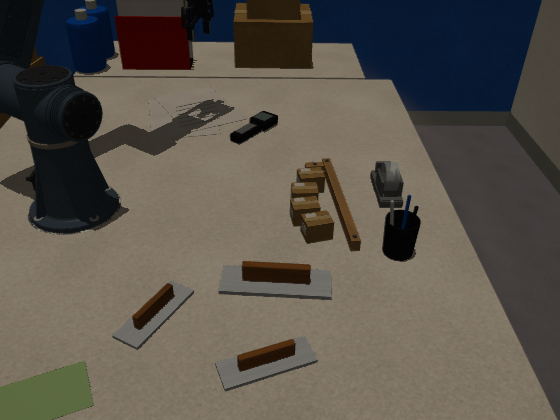

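The top view shows the rail from about (195,153) to (341,142), with the end stop at its left end near (205,168). The cartons are at (237,172), (265,180), (292,181) and (318,171). The largest straightedge is at (385,212), and two smaller ones lie to the right and below it. Next I'll measure these and zoom in on the row.

```bash
python3 - <<'E'
from h import *
import pickle
s=pickle.load(open('s0.pkl','rb'))['top']; im=s['frame']
hsv=cv2.cvtColor(im,cv2.COLOR_RGB2HSV)
m=((hsv[...,1]<40)&(hsv[...,2]>120)).astype(np.uint8)
m[:, :340]=0; m[:150]=0
m=cv2.morphologyEx(m,cv2.MORPH_CLOSE,np.ones((15,15)))
for c in cv2.findContours(m,0,2)[0]:
    if cv2.contourArea(c)<300: continue
    P=ray(s,c[:,0,:],.01)[:,:2].astype(np.float32); print('edge',cv2.minAreaRect(P*1000))
m=((hsv[...,1]>150)&(hsv[...,0]<20)&(hsv[...,2]>40)).astype(np.uint8)
for c in cv2.findContours(m,0,2)[0]:
    if cv2.contourArea(c)<40: continue
    P=ray(s,c[:,0,:],.052 if c[:,0,0].min()>350 else .03)[:,:2].astype(np.float32); print('brown',cv2.boundingRect(c),cv2.minAreaRect(P*1000))
cr=cv2.resize(im[130:205,185:350],None,fx=4.8,fy=4.8,interpolation=cv2.INTER_CUBIC)
cv2.imwrite('pics/crop1.png',cr[...,::-1])
E
```

```text
edge ((356.45306396484375, -422.66900634765625), (513.8524169921875, 589.2615966796875), 89.0599365234375)
brown (405, 297, 40, 26) ((256.3214416503906, -356.3743591308594), (100.09878540039062, 12.246371269226074), 59.86228561401367)
brown (461, 199, 21, 40) ((471.0187072753906, -477.1513366699219), (100.07549285888672, 11.619659423828125), 20.138839721679688)
brown (382, 182, 9, 57) ((492.263916015625, -274.98321533203125), (16.21379852294922, 138.13624572753906), 85.159912109375)
brown (282, 169, 7, 16) ((579.3485717773438, -31.187841415405273), (38.06547927856445, 14.894957542419434), 0.10966268181800842)
brown (295, 167, 9, 26) ((571.5784301757812, -65.59065246582031), (62.988380432128906, 14.921371459960938), 8.309505462646484)
brown (269, 167, 7, 26) ((571.84814453125, 1.0116868019104004), (63.383934020996094, 14.914215087890625), 0.34518682956695557)
brown (306, 160, 9, 19) ((598.4343872070312, -94.66764068603516), (44.334747314453125, 16.74874496459961), 11.887808799743652)
brown (238, 158, 11, 26) ((594.8468627929688, 72.74744415283203), (62.78899383544922, 17.098352432250977), 10.783422470092773)
brown (319, 157, 12, 25) ((597.5712280273438, -129.67880249023438), (62.73920822143555, 13.96833610534668), 13.99120807647705)
brown (195, 137, 146, 40) ((629.7919311523438, 10.22283935546875), (71.43829345703125, 364.9983215332031), 5.321283340454102)
```

View pics/crop1.png

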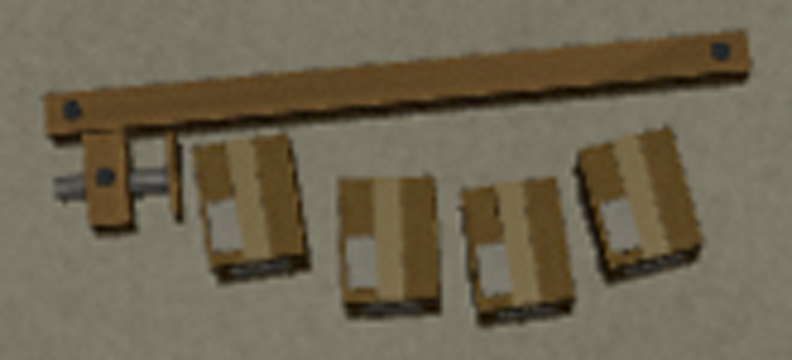

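The crop shows the stop block at crop x 85–130, with the pad set far out (face at x≈181). The carton tops are clear. Next I'll convert these corners into the rail frame.

```bash
cat >> h.py <<'E'
def crop2(px,o=(185,130),k=4.8): return (np.array(px,float)+.5)/k-.5+np.array(o)
E
python3 - <<'E'
from h import *
import pickle
s=pickle.load(open('s0.pkl','rb'))['top']
F=ray(s,crop2([(45,136),(748,72)]),.03)[:,:2]; B=ray(s,crop2([(45,95),(748,31)]),.03)[:,:2]
print('front',F,np.linalg.norm(F[0]-F[1]),'back',B)
dy=(F[0]-F[1]);dy/=np.linalg.norm(dy);dx=np.array([dy[1],-dy[0]]); print('ang',np.degrees(np.arctan2(dx[1],dx[0])),'thick',(B-F)@dx)
C=ray(s,crop2([(128,133),(131,228),(180,135),(182,220)]),.03)[:,:2]
o=F[0]+dy*((C[0]-F[0])@dy); print('corner',o)
rf=lambda P:np.c_[(P-o)@dx,(P-o)@dy]*1000
print('stop,pad',rf(C).round(1)); print('edge ends',rf(F).round())
for q in [[(193,147),(288,136),(308,262),(216,272)],[(338,178),(435,177),(439,305),(345,308)],[(460,188),(556,180),(574,302),(478,312)],[(578,150),(670,128),(702,245),(604,272)]]:
    P=ray(s,crop2(q),.05)[:,:2]; print(rf(P).round().tolist(), P.mean(0).round(3))
s2=pickle.load(open('s0.pkl','rb'))['side']
print('side proj',proj(s2,[[.492,-.275,.052],[*F[0],.03],[*F[1],.03]]))
print(rf(np.array([[.492,-.275]])))
m=manip.sense();T=R.from_quat(m['tool_rot']).as_matrix();print((T.T@(np.array([.492,-.275,.12])-m['tcp_pos'])*100).round(2), np.degrees(np.arctan2(T[1,2],T[0,2])))
E
```

```text
front [[ 0.62687085  0.19627495]
 [ 0.66097816 -0.16994811]] 0.3678078842281764 back [[ 0.64890417  0.19693095]
 [ 0.68316065 -0.17031516]]
ang 5.320758010344562 thick [0.02199922 0.02205287]
corner [0.6308736  0.15329591]
stop,pad [[ -2.4   0. ]
 [-53.1   1.9]
 [ -6.  -26.9]
 [-51.3 -24.7]]
edge ends [[   0.   43.]
 [   0. -325.]]
[[-18.0, -35.0], [-17.0, -84.0], [-84.0, -89.0], [-85.0, -42.0]] [0.586 0.086]
[[-42.0, -108.0], [-46.0, -157.0], [-112.0, -153.0], [-109.0, -106.0]] [0.566 0.016]
[[-53.0, -169.0], [-53.0, -218.0], [-117.0, -221.0], [-118.0, -173.0]] [ 0.564 -0.049]
[[-38.0, -231.0], [-31.0, -279.0], [-94.0, -289.0], [-103.0, -238.0]] [ 0.589 -0.111]
side proj [[275.36044259 263.68979136]
 [321.23542465 157.68517154]
 [350.18879259 239.81189202]]
[[-177.99166127 -413.57252425]]
[ 56.25  11.15 -66.23] 64.6866864236415
```

```bash
python3 -m jog '[[[56.2,0,-66.2],-0.358],[[56.2,0,-66.2],-0.358],[[56.2,0,-66.2],-0.358],[[56.2,0,-66.2],-0.358],[[56.2,0,-66.2],-0.358],[[56.2,0,-66.2],-0.358],[[56.2,0,-66.2],-0.358],[[56.2,0,-66.2],-0.358],[[56.2,0,-66.2],-0.358],[[56.2,0,-66.2],-0.358],[[56.2,0,-66.2],-0.358],[[56.2,0,-66.2],-0.358],[[56.2,0,-66.2],-0.358],[[56.2,0,-66.2],-0.358],[[56.2,0,-66.2],-0.358],[[56.2,0,-66.2],-0.358],[[56.2,0,-66.2],-0.358],[[56.2,0,-66.2],-0.358],[[56.2,0,-66.2],-0.358],[[56.2,0,-66.2],-0.358]]' 6 && python3 -m jog '[[[7.5,7,-2.5],0],[[7.5,7,-2.5],0],[[7.5,7,-2.5],0],[[7.5,7,-2.5],0]]' | tail -0; python3 - <<'E'
from h import *
m=manip.sense();T=R.from_quat(m['tool_rot']).as_matrix();print(m['t'],m['tcp_pos'],np.degrees(np.arctan2(T[1,2],T[0,2])),(T.T@(np.array([.492,-.275,.12])-m['tcp_pos'])*100).round(2),m['finger_gap'])
E
```

```text
t: 1.77
tcp_pos: [0.4828, -0.2414, 0.231]
tool_rot: [-0.706, 0.03, -0.03, 0.707]
force: [0.9, -0.4, 1.0]
finger_gap: 0.704
2.1 [ 0.55649757 -0.27157383  0.15681682] 85.15616204911038 [-6.39  3.7  -0.89] 0.7031976979554672Exception ignored on flushing sys.stdout:
BrokenPipeError: [Errno 32] Broken pipe
```

That second move overshot because I typed it before seeing the first result. I'll correct it and take the close look.

```bash
python3 -m jog '[[[-6.4,0,-0.3],0],[[-6.4,0,-0.3],0],[[-6.4,0,-0.3],0],[[-6.4,0,-0.3],0]]'; python3 - <<'E'
from h import *
s=snap('wrist','w1.png'); im=s['frame']; m=manip.sense(); T=R.from_quat(m['tool_rot']).as_matrix()
hsv=cv2.cvtColor(im,cv2.COLOR_RGB2HSV)
k=((hsv[...,1]>130)&(hsv[...,0]<20)&(hsv[...,2]>40)).astype(np.uint8)
for c in cv2.findContours(k,0,2)[0]:
    if cv2.contourArea(c)<1500: continue
    P=ray(s,c[:,0,:],.052)[:,:2].astype(np.float32); print(cv2.boundingRect(c),cv2.minAreaRect(P*1000))
print(m['tcp_pos'],np.degrees(np.arctan2(T[1,2],T[0,2])))
E
```

```text
t: 2.43
tcp_pos: [0.4902, -0.2676, 0.1619]
tool_rot: [-0.706, 0.03, -0.03, 0.707]
force: [0.4, -0.2, 0.1]
finger_gap: 0.702
(488, 298, 72, 40) ((628.549560546875, -41.632144927978516), (39.63215637207031, 68.54204559326172), 5.429599761962891)
(397, 209, 163, 94) ((559.9335327148438, -90.52082061767578), (88.26493835449219, 144.8932647705078), 6.790276050567627)
(0, 144, 96, 105) ((466.7293701171875, -464.1271057128906), (97.76177978515625, 31.639490127563477), 20.262840270996094)
(257, 124, 21, 153) ((492.14630126953125, -278.7330322265625), (16.9226131439209, 136.40281677246094), 85.04625701904297)
[ 0.49162174 -0.26829032  0.16225376] 85.17339477507973
```

View pics/w1.png

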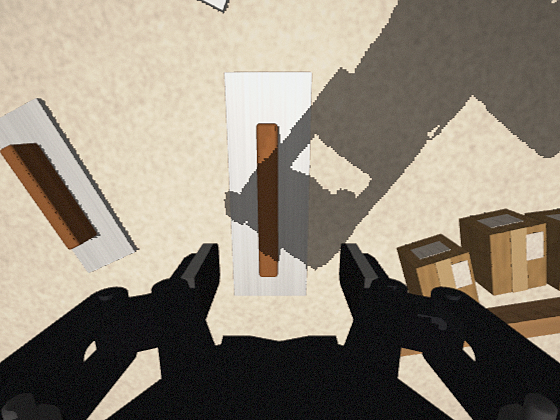

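The wrist view shows the large handle at (267,200), between the open fingers and 9–10 mm off centre. The row is at lower right. I'll shift, go down and grip.

```bash
python3 -m jog '[[[0,0,-0.9],0],[[0,3,-0.9],0],[[0,6,-0.9],0],[[0,9,-0.9],0],[[0,12,-0.9],0],[[0,13.5,-0.9],0],[[0,14.5,-0.9],0],[[0,14.5,-0.9],0],[[0,14.5,-0.9],0]]' - 100; python3 -m jog '[[[0,0,0],0],[[0,0,0],0],[[0,0,0],0],[[0,0,0],0],[[0,0,0],0],[[0,0,0],0],[[0,0,0],0],[[0,0,0],0]]' 0 100
```

```text
t: 3.23
tcp_pos: [0.4917, -0.2779, 0.0164]
tool_rot: [0.707, -0.029, 0.03, -0.706]
force: [0.0, 0.4, 0.3]
finger_gap: 0.698
t: 3.9
tcp_pos: [0.4915, -0.2778, 0.0177]
tool_rot: [0.707, -0.029, 0.03, -0.706]
force: [-0.4, 0.2, 6.7]
finger_gap: 0.191
```

```bash
python3 -m jog '[[[0,-3,0],0],[[0,-6,0],0],[[0,-6,0],0.12],[[-1,-6,4],0.24],[[-2,-6,8],0.36],[[-3,-6,12],0.48],[[-4,-6,15],0.6],[[-4.9,-6,18],0.72],[[-4.9,-6,20],0.84],[[-4.9,-6,22],0.96],[[-4.9,-6,24],1.08],[[-4.9,-6,25],1.2],[[-4.9,-6,25],1.32],[[-4.9,-6,25],1.394],[[-4.9,-6,25],1.394],[[-4.9,-6,25],1.394],[[-4.9,-6,25],1.394]]'; python3 - <<'E'
from h import *
s=snap('top','t2.png'); snap('wrist','w2.png'); im=s['frame']; m=manip.sense(); T=R.from_quat(m['tool_rot']).as_matrix()
print(m['tcp_pos'],m['force'],np.degrees(np.arctan2(T[1,2],T[0,2])))
a=cv2.resize(im[120:270,160:360],(600,450)); 
cv2.imwrite('pics/t2c.png',a[...,::-1])
E
```

```text
t: 5.32
tcp_pos: [0.4628, -0.0241, 0.0763]
tool_rot: [0.523, -0.476, 0.476, -0.523]
force: [-0.0, 0.0, -4.1]
finger_gap: 0.198
[ 0.46286966 -0.02418837  0.07630983] [ 0.35455177 -0.35507682 -3.3655257 ] 5.359910602537902
```

View pics/t2c.png

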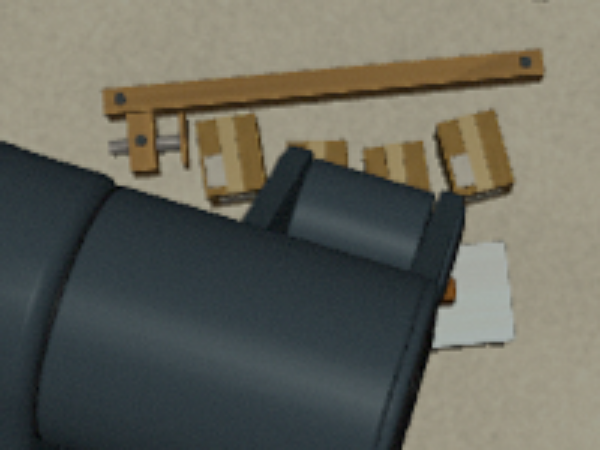

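The straightedge is held level and parallel to the rail. Its right end is at crop (505,242)–(515,340). I'll check its yaw and position from that.

```bash
cat >> h.py <<'E'
O=np.array([.6309,.1533]); DX=np.array([.9957,.0927]); DY=np.array([-.0927,.9957])
def rf(P): P=np.atleast_2d(P)[:,:2]-O; return np.c_[P@DX,P@DY]*1000
E
python3 - <<'E'
from h import *
s=snap('top'); im=s['frame']; hsv=cv2.cvtColor(im,cv2.COLOR_RGB2HSV)
k=((hsv[...,1]<40)&(hsv[...,2]>110)).astype(np.uint8); k[:190]=0;k[245:]=0;k[:,:300]=0;k[:,345:]=0
c=max(cv2.findContours(k,0,2)[0],key=cv2.contourArea)
P=rf(ray(s,c[:,0,:],.07)).astype(np.float32); print(cv2.minAreaRect(P),P.min(0),P.max(0))
print(rf(manip.sense()['tcp_pos']))
E
```

```text
((-183.32620239257812, -260.7131042480469), (96.50273132324219, 131.19313049316406), 83.66868591308594) [-251.67973 -315.90402] [-117.22001 -205.61333]
[[-183.7358517  -161.17500915]]
```

```bash
python3 - <<'E'
from h import *
s=snap('top'); print(rf(ray(s,[(505/3+160,242/3+120),(515/3+160,340/3+120)],.07)))
E
python3 -m jog '[[[0,2,0],0],[[0,4,0],0],[[0,5.4,0],0],[[0,5.4,0.8],0],[[0,5.4,1.6],0],[[0,5.4,2.2],0],[[0,5.4,2.7],0],[[0,5.4,3.1],0],[[0,5.4,3.5],0],[[0,5.4,3.9],0],[[0,5.4,4.3],0],[[0,5.4,4.7],0],[[0,5.4,5.1],0],[[0,5.4,5.5],0],[[0,5.4,5.9],0],[[0,5.4,6.3],0],[[0,5.4,6.7],0],[[0,5.4,7.0],0],[[0,5.4,7.3],0],[[0,5.4,7.3],0]]'
```

```text
[[-145.75036484 -275.86052896]
 [-224.35856306 -275.44006745]]
t: 7.18
tcp_pos: [0.5334, -0.0165, 0.0218]
tool_rot: [0.524, -0.478, 0.474, -0.522]
force: [-5.0, 0.3, -3.5]
finger_gap: 0.197
```

```bash
python3 -m jog '[[[0,0,0.2],0],[[0,0,0.4],0],[[0,0,0.6],0],[[0,0,0.8],0],[[0,0,0.8],0],[[0,0,0.8],0]]'; python3 -m jog '[[[0,0,0.1],0],[[0,0,0.2],0],[[0,0,0.2],0]]';python3 -c "
from h import *
m=manip.sense();print(rf(m['tcp_pos']),m['force'],m['ft_torque'])"
```

```text
t: 7.68
tcp_pos: [0.5419, -0.016, 0.0217]
tool_rot: [0.524, -0.477, 0.475, -0.522]
force: [-4.0, 0.8, -4.1]
finger_gap: 0.198
t: 7.93
tcp_pos: [0.5429, -0.0158, 0.0218]
tool_rot: [0.524, -0.478, 0.474, -0.522]
force: [-6.6, -0.3, -2.5]
finger_gap: 0.196
[[-103.30667045 -160.24132804]] [-6.64342902 -0.27139001 -2.5192579 ] [-0.10312262  1.26877169  0.05927216]
```

```bash
python3 -m jog '[[[0,0,0.1],0],[[0,0,0.2],0],[[0,0,0.2],0],[[0,0,0.2],0]]'; python3 -m jog '[[[0,0,0.1],0],[[0,0,0.2],0],[[0,0,0.2],0],[[0,0,0.2],0]]';python3 -c "
from h import *
m=manip.sense();print(rf(m['tcp_pos']),m['force'],m['ft_torque'])"
```

```text
t: 8.27
tcp_pos: [0.5429, -0.0158, 0.0219]
tool_rot: [0.525, -0.479, 0.473, -0.521]
force: [-10.6, -2.7, 1.7]
finger_gap: 0.195
t: 8.6
tcp_pos: [0.543, -0.0157, 0.022]
tool_rot: [0.526, -0.48, 0.472, -0.52]
force: [-14.7, -4.9, 4.6]
finger_gap: 0.2
[[-103.19275547 -160.12674486]] [-14.66847927  -4.91378315   4.62690816] [-0.70692817  2.26986597  0.01410139]
```

```bash
python3 -m jog '[[[0,0,0.1],0],[[0,0,0.2],0],[[0,0,0.3],0],[[0,0,0.35],0],[[0,0,0.35],0],[[0,0,0.35],0],[[0,0,0.35],0]]';python3 - <<'E'
from h import *
m=manip.sense();T=R.from_quat(m['tool_rot']).as_matrix();print(rf(m['tcp_pos']),m['force'],m['ft_torque'],T.round(3).tolist())
s=snap('top'); b=snap('side')
a=cv2.resize(s['frame'][125:215,180:360],(800,400)); c=cv2.resize(b['frame'][130:260,230:400],None,fx=4,fy=4)[:, :]
o=np.zeros((600,800,3),np.uint8); c=cv2.resize(b['frame'][140:260,260:380],(400,400))
cv2.imwrite('pics/a3.png',np.vstack([cv2.resize(a,(600,300)),np.pad(cv2.resize(b['frame'][140:260,240:400],(400,300)),((0,0),(0,200),(0,0)))])[...,::-1])
E
```

```text
t: 9.18
tcp_pos: [0.5431, -0.0154, 0.0218]
tool_rot: [0.528, -0.481, 0.47, -0.519]
force: [-18.1, -6.7, 7.5]
finger_gap: 0.198
[[-103.04845743 -159.87563151]] [-18.14181721  -6.66120712   7.49990543] [-1.19173347  3.08134057 -0.02984834] [[0.095, -0.021, 0.995], [-0.995, 0.001, 0.095], [-0.003, -1.0, -0.021]]
```

View pics/a3.png

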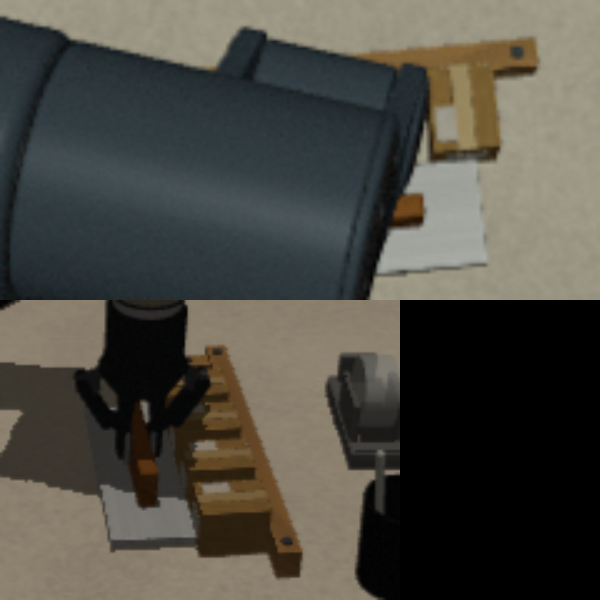

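The row is flush in both views. I'll press slightly more, back off, go round to the free end, and look.

```bash
python3 -m jog '[[[0,0,0.1],0],[[0,0,0.2],0],[[0,0,0.2],0],[[0,0,0.2],0],[[0,0,0.2],0]]'; python3 -m jog '[[[0,0,-0.5],0],[[0,0,-1.5],0],[[0,0,-3],0],[[0,0,-4],0],[[3,0,-4],0],[[7,0,-4],0],[[11,0,-4],0],[[15,0,-4],0],[[19,0,-4],0],[[23,0,-4],0],[[26,0,-4],0],[[26,0,-2],0],[[26,0,0],0],[[26,0,2],0],[[26,0,3.5],0],[[26,0,4.4],0],[[26,0,4.4],0],[[26,0,4.4],0]]';python3 - <<'E'
from h import *
m=manip.sense();T=R.from_quat(m['tool_rot']).as_matrix();print(rf(m['tcp_pos']),m['force'],np.degrees(np.arctan2(T[1,2],T[0,2])))
s=snap('top','t4.png'); b=snap('side')
cv2.imwrite('pics/a4.png',np.vstack([cv2.resize(s['frame'][125:215,180:420],(800,300)),np.pad(cv2.resize(b['frame'][140:320,240:440],(333,300)),((0,0),(0,467),(0,0)))])[...,::-1])
E
```

```text
t: 9.7
tcp_pos: [0.5432, -0.0153, 0.0216]
tool_rot: [0.529, -0.483, 0.469, -0.518]
force: [-21.5, -8.6, 9.1]
finger_gap: 0.197
t: 11.2
tcp_pos: [0.6234, -0.2703, 0.0222]
tool_rot: [-0.523, 0.476, -0.476, 0.523]
force: [-1.2, -0.4, -3.8]
finger_gap: 0.197
[[ -46.69178432 -421.08371014]] [-1.15444809 -0.3856611  -3.82963385] 5.366322039380231
```

View pics/a4.png

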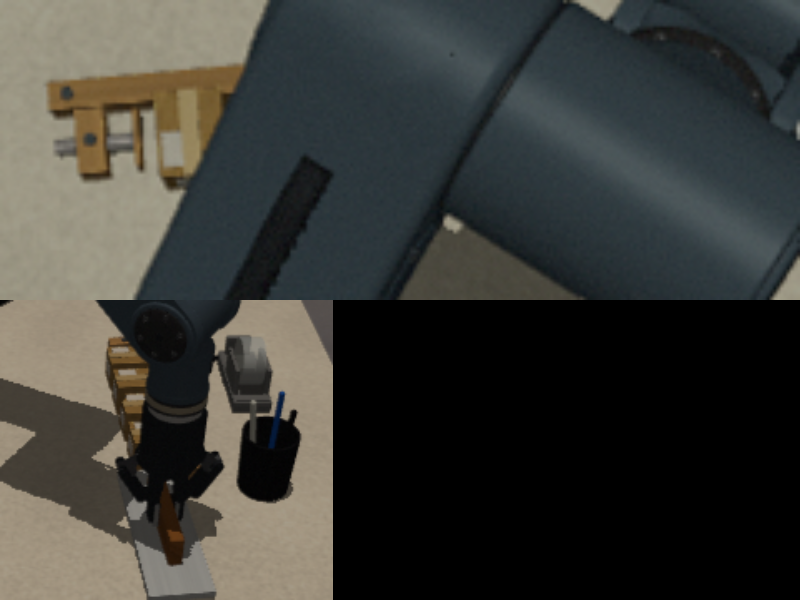

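The gripper is clear of the pen cup, and the row stays flush. Now the endwise push.

```bash
python3 -m jog '[[[-0.8,0,0],0],[[-1.4,0,0],0],[[-1.8,0,0],0],[[-2.2,0,0],0],[[-2.6,0,0],0],[[-3,0,0],0],[[-3.4,0,0],0],[[-3.8,0,0],0],[[-4.2,0,0],0],[[-4.6,0,0],0],[[-5,0,0],0],[[-5.4,0,0],0],[[-5.8,0,0],0],[[-6.2,0,0],0],[[-6.6,0,0],0],[[-7,0,0],0],[[-7,0,0],0]]'; python3 -m jog '[[[-0.2,0,0],0],[[-0.4,0,0],0],[[-0.5,0,0],0],[[-0.5,0,0],0]]'; python3 -c "
from h import *
m=manip.sense();print(rf(m['tcp_pos']),m['force'],m['ft_torque'])"
```

```text
t: 12.72
tcp_pos: [0.6166, -0.2012, 0.0227]
tool_rot: [0.523, -0.475, 0.477, -0.523]
force: [-1.5, -5.0, -2.6]
finger_gap: 0.195
t: 13.05
tcp_pos: [0.6163, -0.1974, 0.0228]
tool_rot: [0.524, -0.475, 0.477, -0.522]
force: [-2.2, -7.3, -3.0]
finger_gap: 0.196
[[ -47.01792654 -347.82390951]] [-2.18036394 -7.32278687 -2.96386388] [-1.2334576  0.4763193  0.1494134]
```

```bash
python3 -m jog '[[[-0.2,0,0],0],[[-0.4,0,0],0],[[-0.4,0,0],0],[[-0.4,0,0],0]]'; python3 -m jog '[[[-0.1,0,0],0],[[-0.2,0,0],0],[[-0.2,0,0],0],[[-0.2,0,0],0]]'; python3 -m jog '[[[-0.1,0,0],0],[[-0.2,0,0],0],[[-0.2,0,0],0],[[-0.2,0,0],0]]';python3 -c "
from h import *
m=manip.sense();print(rf(m['tcp_pos']),m['force'],m['ft_torque'])"
```

```text
t: 13.38
tcp_pos: [0.6159, -0.1933, 0.0228]
tool_rot: [0.524, -0.475, 0.477, -0.522]
force: [-2.1, -6.3, -2.4]
finger_gap: 0.195
t: 13.72
tcp_pos: [0.6158, -0.1917, 0.0229]
tool_rot: [0.524, -0.475, 0.477, -0.522]
force: [-3.2, -7.1, -3.4]
finger_gap: 0.197
t: 14.05
tcp_pos: [0.6156, -0.1897, 0.0229]
tool_rot: [0.524, -0.475, 0.477, -0.522]
force: [-1.6, -7.7, -1.5]
finger_gap: 0.198
[[ -47.0180797  -340.07824619]] [-1.64205857 -7.71610618 -1.49337222] [-1.28866878  0.43677068  0.170814  ]
```

```bash
python3 -m jog '[[[-0.1,0,0],0],[[-0.2,0,0],0],[[-0.2,0,0],0],[[-0.2,0,0],0]]'; python3 -m jog '[[[-0.1,0,0],0],[[-0.2,0,0],0],[[-0.2,0,0],0],[[-0.2,0,0],0]]'; python3 -c "
from h import *
m=manip.sense();print(rf(m['tcp_pos']),m['force'],m['ft_torque'])"
```

```text
t: 14.38
tcp_pos: [0.6156, -0.1887, 0.0231]
tool_rot: [0.524, -0.474, 0.477, -0.522]
force: [-3.4, -9.9, -1.9]
finger_gap: 0.193
t: 14.72
tcp_pos: [0.6157, -0.1886, 0.0235]
tool_rot: [0.525, -0.473, 0.478, -0.522]
force: [-4.2, -14.0, -1.0]
finger_gap: 0.2
[[ -46.77971674 -339.00974676]] [ -4.19903952 -14.02760972  -0.96221987] [-2.42637989  0.77507586  0.20487551]
```

Contact is rigid now, at y=-339 as predicted. Next I'll press to about 22 N.

```bash
python3 -m jog '[[[-0.1,0,0],0],[[-0.2,0,0],0],[[-0.2,0,0],0],[[-0.2,0,0],0]]'; python3 -m jog '[[[-0.1,0,0],0],[[-0.2,0,0],0],[[-0.2,0,0],0],[[-0.2,0,0],0],[[-0.2,0,0],0]]'; python3 -c "
from h import *
m=manip.sense();print(rf(m['tcp_pos']),m['force'],m['ft_torque'])"
```

```text
t: 15.05
tcp_pos: [0.6159, -0.1885, 0.0239]
tool_rot: [0.525, -0.472, 0.479, -0.521]
force: [-5.4, -18.5, -0.9]
finger_gap: 0.194
t: 15.47
tcp_pos: [0.616, -0.1884, 0.0243]
tool_rot: [0.526, -0.471, 0.48, -0.521]
force: [-6.0, -22.7, 0.2]
finger_gap: 0.197
[[ -46.51271922 -338.83030013]] [ -5.95152542 -22.73087364   0.18207674] [-3.78787496  1.16127969  0.29030664]
```

```bash
python3 -m jog '[[[0.5,0,0],0],[[1,0,0],0],[[2,0,0],0],[[4,0,0],0],[[6,0,0],0],[[6,0,-3],0],[[6,0,-6],0],[[5,0,-9],0],[[4,0,-12],0],[[3.5,0,-14],0],[[3.5,0,-14],0],[[3.5,0,-14],0]]';python3 - <<'E'
from h import *
print(rf(manip.sense()['tcp_pos']))
s=snap('top','t5.png'); b=snap('side')
cv2.imwrite('pics/a5.png',np.vstack([cv2.resize(s['frame'][125:215,180:420],(800,300)),np.pad(cv2.resize(b['frame'][140:260,260:420],(400,300)),((0,0),(0,400),(0,0)))])[...,::-1])
E
```

```text
t: 16.47
tcp_pos: [0.4778, -0.2268, 0.0223]
tool_rot: [-0.522, 0.477, -0.476, 0.523]
force: [0.8, -0.9, -3.6]
finger_gap: 0.198
[[-187.65374253 -364.26663795]]
```

View pics/a5.png

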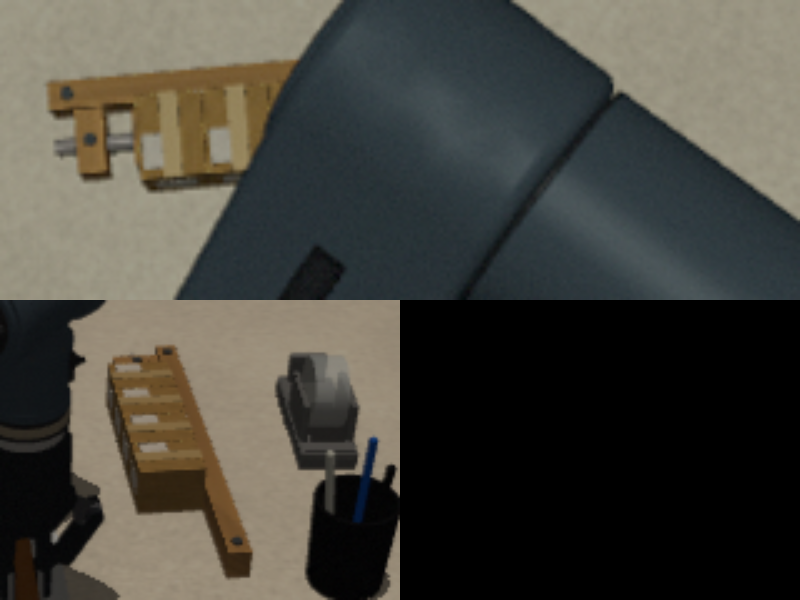

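The row is closed up against the pad and flush. I'll lay the straightedge down, release it, and retreat.

```bash
python3 -m jog '[[[0,0.25,0],0],[[0,0.5,0],0],[[0,0.5,0],0],[[0,0.5,0],0]]'; python3 -m jog '[[[0,0,0],0],[[0,0,0],0],[[0,0,0],0],[[0,0,0],0],[[0,0,0],0],[[0,0,0],0]]' 5; python3 -m jog '[[[0,-2,0],0],[[0,-5,0],0],[[0,-9,0],0],[[0,-13,0],0],[[0,-17,0],0],[[2,-17,-1],0],[[4,-17,-3],0],[[6,-17,-5],0],[[8,-17,-7],0],[[10,-17,-9],0],[[12,-17,-11],0],[[14,-17,-13],0],[[16,-17,-15],0],[[18,-17,-17],0],[[18,-17,-17],0]]';python3 - <<'E'
from h import *
s=snap('top','t6.png'); b=snap('side')
cv2.imwrite('pics/a6.png',np.vstack([cv2.resize(s['frame'][130:205,185:350],(792,360),interpolation=cv2.INTER_CUBIC),np.pad(cv2.resize(s['frame'][120:],(448,240)),((0,0),(0,344),(0,0)))])[...,::-1])
E
```

```text
t: 16.9
tcp_pos: [0.4802, -0.2282, 0.0178]
tool_rot: [-0.523, 0.475, -0.477, 0.523]
force: [2.1, 0.8, 2.3]
finger_gap: 0.193
t: 17.4
tcp_pos: [0.4783, -0.2274, 0.0172]
tool_rot: [0.523, -0.476, 0.476, -0.523]
force: [0.1, 0.5, -0.5]
finger_gap: 0.586
t: 18.65
tcp_pos: [0.3233, -0.4269, 0.1875]
tool_rot: [0.523, -0.477, 0.478, -0.521]
force: [0.0, 0.2, 1.0]
finger_gap: 0.587
```

View pics/a6.png

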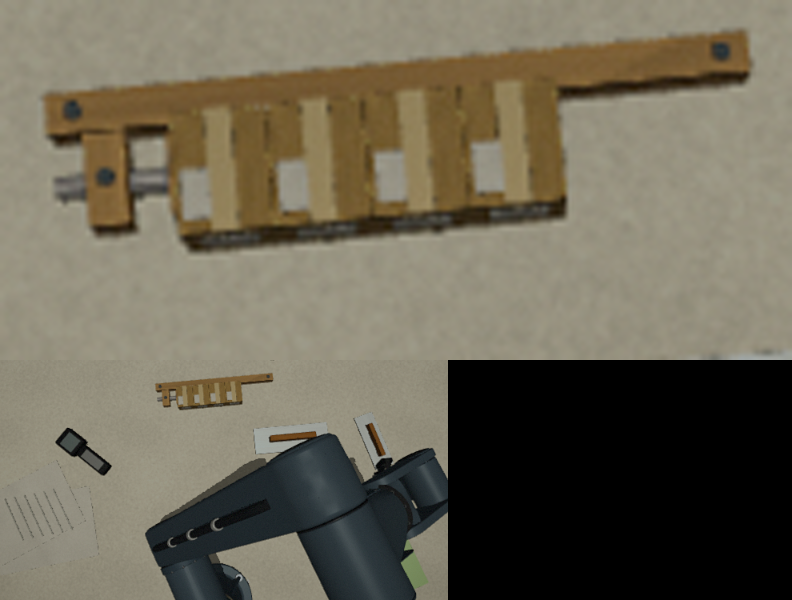

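The row is straight and closed, and the straightedge is lying on the desk well clear of it. I'll run one numeric check and hand in.

```bash
python3 - <<'E'
from h import *
from station import workorder
s=snap('top'); print(rf(ray(s,crop2([(182,236),(565,200),(557,88)]),.05)).round(1))
print(manip.sense()['t'],manip.sense()['force']); workorder.sign_off()
E
```

```text
[[ -64.4  -26.1]
 [ -63.8 -222. ]
 [  -4.8 -223.6]]
18.8 [ 0.11691632 -0.17254745  0.50965473]
the job is handed in; nothing more can be done
```

I pushed the row flush against the rail, then closed it up against the end-stop pad, and handed the job in at t ≈ 18.8 s. I did both pushes with the largest straightedge and laid it flat on the desk, about 8 cm in front of the row.

- **Rail press:** the wrist read about 22 N, of which about 5 N was sliding the row.
- **End-stop press:** the wrist read about 23 N, of which about 7 N was sliding.
- **Row straightness:** in the last top view, the row's front edge is 64.4 mm from the rail at one end and 63.8 mm at the other. A flush row should give 64 mm.
- **Row closure:** the row runs from y = -26 mm, where I measured the pad face at about -26 mm, to about -223 mm. That is 197 mm against a nominal 200 mm, which is within my picture-reading error. The picture shows no gaps.

- **Disagreement in the last check:** one back corner read 4.8 mm from the rail. The 64 mm front reading and the side view both say flush, so I took it for a rough pixel pick and did not re-measure it.
- **Slip:** early on I typed one approach move before seeing the result of the one before it. It overshot by about 6 cm in free air, touched nothing, and I corrected it.

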